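# Build a carton pile up to the gauge mark

### The arm

A 6-joint arm with a two-finger parallel gripper is mounted at the origin on the work surface. World frame = base frame: x ahead of the robot, y to its left, z up, the work surface at z = 0. Lengths are in mm, angles in rad, forces in N, time in s.
With the tool pointing down it reaches from about 275 to 750 mm from the base axis. Payload 10.2 kg.
Tool frame: the origin (TCP) lies at the very end of the fingers, on their centre line; the grasp point (between the pads) lies ctrl.grip_depth behind it (ctrl.grip_depth is the distance from the TCP to the grasp point, in mm); z points along the fingers, y is the direction in which the jaws open and shut (so a half turn about z gives the same grasp; the last joint's range is limited). The gripper opens to 85 mm and grips with 20 to 120 N. Pads are 22 mm wide; open, the fingers measure 114 mm over their backs; the gripper's body (76 mm by 85 mm) begins 54 mm behind the grasp point. The pads swing forward as they close: fully open they stand 13 mm farther back than shut.
Start: joints at [-1.426, 0.313, 1.498, -0, 1.331, -0.223], TCP at [188.759, -489.899, 231.294] pointing down, gripper open.
Joint ranges: [-2.94, 2.94], [-0.97, 2.17], [0.19, 2.56], [-1.23, 4.37], [0.02, 3.11], [-2.88, 2.88]. Speed limits (rad/s): [2.39, 2.39, 3.01, 3.14, 3.14, 3.14].

### API

Orientations are given as a unit quaternion [w, x, y, z].
In Python, from rig import telemetry, eyes, ctrl, nets gives the robot as it stands. The module is installed in compiled form; this text tells all that it offers.
- The arm moves only by the tool drive_tool, never from a script. Its argument "series" is text: rows parted by semicolons, each of 7 numbers parted by spaces: the shift along the tool's x, y, z normalised to -1 to 1, where 1 is 0.12 m, then the turn, a rotation vector about the tool's x, y, z normalised to -1 to 1, where 1 is 0.5 rad, then the opening, from 0 (shut) to 1 (fully open). In form: tx ty tz wx wy wz hand; .... A call has 1 to 20 rows; each row is the pose to reach, as a shift and turn from the pose measured when the call began, along the tool's axes at that moment; what a row does not reach only later rows make up. A row lasts 1/10 s, in which the tool goes at most 50 mm and 8.59 degrees, less where a joint would pass 70% of its speed; a pose out of reach is approached as far as the arm can. A call with a number of a shift or a turn outside -1 to 1 is refused whole. A call with a gripper value outside its range is refused whole. The fingers move at their own pace and stop on an object; "newtons" is the grip in N (left out, the last holds). Time passes only in rows, so rows that repeat a pose let the fingers close. It gives the time, the measured TCP pose, the force and the opening at its end, in the units of the state.
- telemetry.sense(): the state, without advancing time (a new reading comes with each control period).
- eyes.capture(name): name is "scene" or "top" or "wrist"; returns a dict with "frame" (420x560x3 uint8, red, green, blue), "fx", "fy", "cx", "cy" (pixels), "D" ([k1, k2, p1, p2, k3] as OpenCV has them; the pictures are not rectified), "view" (4x4, takes a point from world to camera coordinates). Camera axes: x right, y up, looking along -z (the intrinsics and any distortion apply to the point x, -y, -z); pixel columns grow to the right and rows downward; lengths in mm; the calibration is good to about 2 mm. A picture is of the moment at which its call begins. There is no depth.
- ctrl.finish_job(): hands the job in, once; it reports no verdict.
Trained networks look in a picture, given as the dict that the camera call returned (one of the last four; its "shot" number tells which), for a name from the list of things; names that differ only in an ending like _2 or _b are one class to them, and where a whole thing is asked for, a point or a joint stands for the part that bears it (a point fixed in the world has none). Each returns a list of dicts, best first, with "confidence" (0 to 1); they miss things now and then, are a little off and sometimes report something else, mostly with a low value. They report only what shows in the picture. A call takes as long as a camera call.
- nets.spot_in(name, picture): "rect" ([left, top, right, bottom] in pixels, round what is visible of it).
The state is a dict: "time_s": time; "joints": joint angles; "dq": joint speeds; "tau": joint torques, N m; "eef_pos": TCP position; "ee_rot": TCP orientation; "force": force on the tool from outside, world axes, zero at the start; "wrist_torque": the same for the moment, N m; "grip_width": opening from 0.0 (shut) to 1.0 (fully open).
Only numpy, scipy, OpenCV 4.12 (cv2) and the standard library are available. Lean on these libraries where they do the work, as an engineer would, in place of code of your own. Each camera call takes 0.05 s, during which the arm holds its last target. There are 200 camera calls.

### The job

Bring the pile of red cartons on the lift up to the yellow mark of the gauge: set one or more of the spare cartons, as many as it takes, squarely on the pile (do not drop them), and push the blue handle to raise the lift for what height is still missing, stopping when the top of the pile is level with the top of the yellow blade. Leave any carton you do not need where it lies, and do not shift the gauge's blade or the things standing around.

Things in the scene. Friction and masses are not known exactly. Their poses are not given: they have to be found in the camera images.
- c1_mid (a point): centre (half-way up) of supply carton c1: loose flat red carton, 130 x 56 x 24 mm (its x, y, z), 0.2 to 0.35 kg, white label on top, lying flat on the table at the start. All cartons are alike
- c2_mid (a point): centre (half-way up) of supply carton c2: loose flat red carton, 130 x 56 x 24 mm (its x, y, z), 0.2 to 0.35 kg, white label on top, lying flat on the table at the start. All cartons are alike
- c3_mid (a point): centre (half-way up) of supply carton c3: loose flat red carton, 130 x 56 x 24 mm (its x, y, z), 0.2 to 0.35 kg, white label on top, lying flat on the table at the start. All cartons are alike
- s1_mid (a point): centre of the lower of the two cartons that already lie on the lift's deck (same kind and size as the supply cartons)
- s2_mid (a point): centre of the upper of the two cartons that already lie on the deck; its top, 12 mm above, is the top of the pile at the start
- c1: the same carton as c1_mid; origin at the centre of its underside, x along its length
- c2: the same carton as c2_mid; origin at the centre of its underside, x along its length
- c3: the same carton as c3_mid; origin at the centre of its underside, x along its length
- s1: the same carton as s1_mid; origin at the centre of its underside, x along its length
- s2: the same carton as s2_mid; origin at the centre of its underside, x along its length
- deck_top (a point): centre of the top face of the lift's aluminium deck (150 x 75 mm, 60 mm above the table when fully down). x axis = length of the deck and of the pile, and the direction in which the handle is pushed (roughly away from the robot)
- mark (a point): the gauge's mark: middle of the free edge of the top face of the yellow blade (40 mm wide, 4 mm thick) on the black slider of the aluminium gauge mast. The mast (16 x 34 mm, 213 mm tall) stands at the far (+x) end of the deck; the blade points at the pile and ends 85 mm from the deck's centre, 20 mm clear of the cartons' ends. It is set at 138 to 178 mm above the table and must stay as set
- handle_face (a point): middle of the robot-side (-x) face of the lift's blue push handle, 80 mm above the table: an upright plate 12 mm thick (x), 56 mm wide (y), 16 to 104 mm above the table, 170 mm to the right (-y) of the deck's centre line. The point's axes are parallel to the deck's
- handle (a joint): travel of the push handle along the deck's +x, 0 (at the start, deck fully down) to 0.105 m. Each 10 mm of travel raises the deck and its pile by 3 mm (31 mm at most). It takes about 8 to 14 N to push and stays where it is left; pushed back the other way it lowers the deck
- beaker: bystander: open steel beaker, 70 mm wide, 80 mm tall; origin at its underside
- tub: bystander: white jar with blue cap, 84 mm wide, 75 mm tall; origin at its underside
- sanitiser: bystander: clear bottle, 60 mm wide, 150 mm tall; origin at its underside
- scoop: bystander: steel spoon-like scoop 200 mm long, lying on the table

How it is judged (in metres and radians):
At the end, for the whole second after the job is handed in: The top of the topmost carton on the deck, an added one, is within 4 mm of the blade's top; all cartons there lie flat, within 15 mm of the deck's centre and 0.17 rad of its length; every other supply carton lies on the table within 30 mm of its start; all at rest (((horizontal distance between c1_mid and deck_top below 0.015 m and angle between the x axis of c1_mid and the x axis of deck_top, either way round below 0.17 rad and angle between c1_mid's own z axis and vertical below 0.06 rad and height (world z) of c1_mid above 0.09 m and z of c1_mid in the frame of mark between -0.016 and -0.008 m) or (horizontal distance between c2_mid and deck_top below 0.015 m and angle between the x axis of c2_mid and the x axis of deck_top, either way round below 0.17 rad and angle between c2_mid's own z axis and vertical below 0.06 rad and height (world z) of c2_mid above 0.09 m and z of c2_mid in the frame of mark between -0.016 and -0.008 m) or (horizontal distance between c3_mid and deck_top below 0.015 m and angle between the x axis of c3_mid and the x axis of deck_top, either way round below 0.17 rad and angle between c3_mid's own z axis and vertical below 0.06 rad and height (world z) of c3_mid above 0.09 m and z of c3_mid in the frame of mark between -0.016 and -0.008 m)) and ((horizontal distance between c1_mid and deck_top below 0.015 m and angle between the x axis of c1_mid and the x axis of deck_top, either way round below 0.17 rad and angle between c1_mid's own z axis and vertical below 0.06 rad and height (world z) of c1_mid above 0.09 m and z of c1_mid in the frame of mark below -0.008 m) or (distance of c1_mid from where it was at the start of the episode below 0.03 m and height (world z) of c1_mid below 0.02 m)) and ((horizontal distance between c2_mid and deck_top below 0.015 m and angle between the x axis of c2_mid and the x axis of deck_top, either way round below 0.17 rad and angle between c2_mid's own z axis and vertical below 0.06 rad and height (world z) of c2_mid above 0.09 m and z of c2_mid in the frame of mark below -0.008 m) or (distance of c2_mid from where it was at the start of the episode below 0.03 m and height (world z) of c2_mid below 0.02 m)) and ((horizontal distance between c3_mid and deck_top below 0.015 m and angle between the x axis of c3_mid and the x axis of deck_top, either way round below 0.17 rad and angle between c3_mid's own z axis and vertical below 0.06 rad and height (world z) of c3_mid above 0.09 m and z of c3_mid in the frame of mark below -0.008 m) or (distance of c3_mid from where it was at the start of the episode below 0.03 m and height (world z) of c3_mid below 0.02 m)) and horizontal distance between each of s1_mid, s2_mid and deck_top below 0.015 m and angle between the x axis of each of s1_mid, s2_mid and the x axis of deck_top, either way round below 0.17 rad and angle between each of s1_mid, s2_mid's own z axis and vertical below 0.06 rad and linear speed of each of c1, c2, c3, s1, s2 below 0.02 m/s); the robot touches nothing.
It fails at once if a carton was dropped on to the pile (falling freely at over 0.5 m/s, a drop of about 13 mm) instead of being set down ((horizontal distance between c1_mid and deck_top below 0.08 m and linear speed of c1 above 0.5 m/s and contact force between the fingers and c1 below 0.05 N) or (horizontal distance between c2_mid and deck_top below 0.08 m and linear speed of c2 above 0.5 m/s and contact force between the fingers and c2 below 0.05 N) or (horizontal distance between c3_mid and deck_top below 0.08 m and linear speed of c3 above 0.5 m/s and contact force between the fingers and c3 below 0.05 N)).
It fails at once if the gauge's blade was shifted by more than 4 mm (distance of mark from where it was at the start of the episode above 0.004 m).
It fails at once if a bystander was moved by more than 30 mm (distance of any of beaker, tub, sanitiser, scoop from where it was at the start of the episode above 0.03 m).
It also fails if it takes over 70 s, if anything falls off the work surface, if the arm or the gripper's body presses on something with over 40 N, if the wrist force passes 120 N, or if a joint passes its speed limit or range.

## Working session

There is one attempt and no reset: what is moved stays moved. The work goes in short steps, Python scripts to look and compute and a tool call to move; the robot and the scene stay as the last step left them, time stands still between calls to the robot, and variables do not carry over. Pictures are saved under pics/ and viewed, about 8 in all and at most 12, crops included, and the job is handed in when it is done.

Besides the shell and the picture viewer there is one more tool, called after "Emit:" as name(argument=value, ...), one argument or row to a line, values as JSON. drive_tool: Moves the arm, as the interface text tells. Scaled input: -1 to 1 covers 0.12 m each way for a shift and 0.5 rad each way for a turn. Its arguments: {"type":"object","properties":{"series":{"type":"string"},"newtons":{"type":"number"}},"required":["series"]}

```bash
mkdir -p pics
cat > h.py <<'E'
import numpy as np, cv2
from rig import telemetry, eyes, ctrl, nets
def K(p): return np.array([[p['fx'],0,p['cx']],[0,p['fy'],p['cy']],[0,0,1.]])
def save(p,n): cv2.imwrite('pics/'+n+'.png', p['frame'][:,:,::-1])
def ray(p,uv):
    n=cv2.undistortPoints(np.array([[uv]],float),K(p),np.array(p['D'],float))[0,0]
    V=np.array(p['view']);R=V[:3,:3];t=V[:3,3]
    return -R.T@t, R.T@np.array([n[0],-n[1],-1.])
def atz(p,uv,z):
    o,d=ray(p,uv); return o+d*(z-o[2])/d[2]
def proj(p,X):
    V=np.array(p['view']);c=(V[:3,:3]@np.atleast_2d(X).T).T+V[:3,3]
    c=c*[1,-1,-1]
    return cv2.projectPoints(c,np.zeros(3),np.zeros(3),K(p),np.array(p['D'],float))[0][:,0]
E
python3 - <<'E'
from h import *
s=telemetry.sense();print(s['eef_pos'],s['ee_rot'],ctrl.grip_depth)
for n in ['scene','top']:
    p=eyes.capture(n);save(p,n+'0')
    V=np.array(p['view']);print(n,-V[:3,:3].T@V[:3,3],p['fx'])
    for t in ['c1','s2','deck_top','mark','handle_face','beaker','tub','sanitiser','scoop']:
        print(t,[(np.round(r['rect']).tolist(),round(r['confidence'],2)) for r in nets.spot_in(t,p)][:6])
E
```

```text
[ 188.70908374 -489.63177049  230.72582297] [-6.46209494e-04  9.83143333e-01  1.82835359e-01  3.89180387e-05] 18.700000000000003
scene [1267.4486187  -432.40583786  874.38117481] 475.5352011860442
c1 [([367.0, 216.0, 419.0, 256.0], 0.73), ([390.0, 174.0, 428.0, 213.0], 0.66)]
s2 [([267.0, 215.0, 315.0, 249.0], 0.94), ([268.0, 196.0, 315.0, 245.0], 0.57)]
deck_top [([266.0, 220.0, 317.0, 266.0], 0.59), ([339.0, 175.0, 379.0, 212.0], 0.3), ([371.0, 216.0, 420.0, 256.0], 0.25)]
mark [([313.0, 216.0, 341.0, 238.0], 0.57)]
handle_face [([208.0, 212.0, 281.0, 268.0], 0.68), ([265.0, 218.0, 323.0, 267.0], 0.31)]
beaker [([363.0, 139.0, 387.0, 172.0], 0.6)]
tub [([146.0, 200.0, 181.0, 242.0], 0.91), ([92.0, 236.0, 129.0, 298.0], 0.3)]
sanitiser [([90.0, 236.0, 127.0, 297.0], 0.73), ([146.0, 202.0, 183.0, 243.0], 0.42)]
scoop [([98.0, 314.0, 190.0, 337.0], 0.7), ([207.0, 211.0, 275.0, 268.0], 0.7), ([338.0, 176.0, 379.0, 210.0], 0.37)]
top [ 369.19283892  -48.06685592 1358.71846292] 416.26092080052587
c1 [([178.0, 219.0, 199.0, 258.0], 0.76), ([136.0, 195.0, 163.0, 238.0], 0.68), ([184.0, 156.0, 204.0, 196.0], 0.55)]
s2 [([254.0, 178.0, 281.0, 222.0], 0.78), ([135.0, 257.0, 157.0, 280.0], 0.32)]
deck_top [([251.0, 172.0, 285.0, 224.0], 0.69)]
mark [([251.0, 152.0, 268.0, 167.0], 0.48), ([133.0, 255.0, 159.0, 283.0], 0.39)]
handle_face [([268.0, 200.0, 337.0, 234.0], 0.96), ([250.0, 148.0, 272.0, 167.0], 0.5)]
beaker [([132.0, 257.0, 160.0, 283.0], 0.84)]
tub [([337.0, 244.0, 368.0, 274.0], 0.82)]
sanitiser [([389.0, 206.0, 416.0, 229.0], 0.7)]
scoop [([364.0, 160.0, 415.0, 190.0], 0.6), ([269.0, 202.0, 334.0, 237.0], 0.21)]
```

Run:
```python
import cv2
a=cv2.imread('pics/top0.png')[130:300,110:350];cv2.imwrite('pics/topc.png',cv2.resize(a,None,fx=3.3,fy=3.3,interpolation=cv2.INTER_CUBIC))
a=cv2.imread('pics/scene0.png')[120:300,190:440];cv2.imwrite('pics/scenec.png',cv2.resize(a,None,fx=3.2,fy=3.2,interpolation=cv2.INTER_CUBIC))
```

```text
(no output)
```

View pics/topc.png

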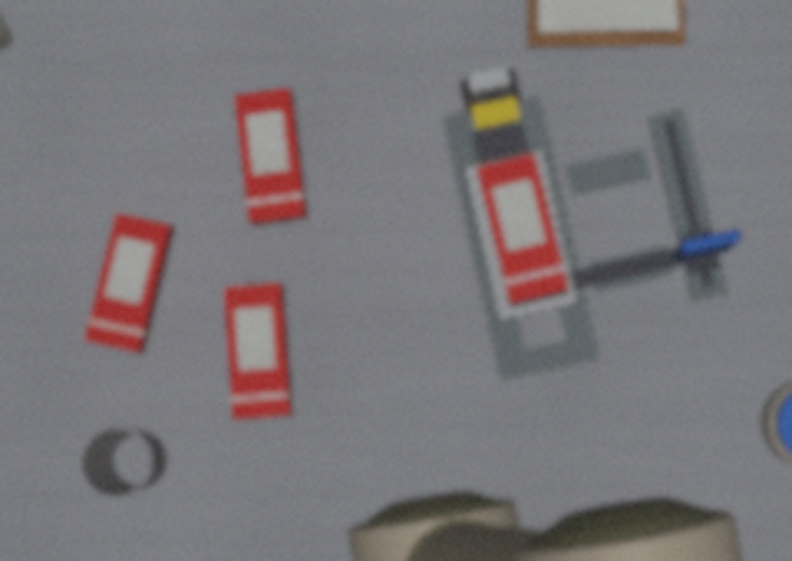

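View pics/scenec.png

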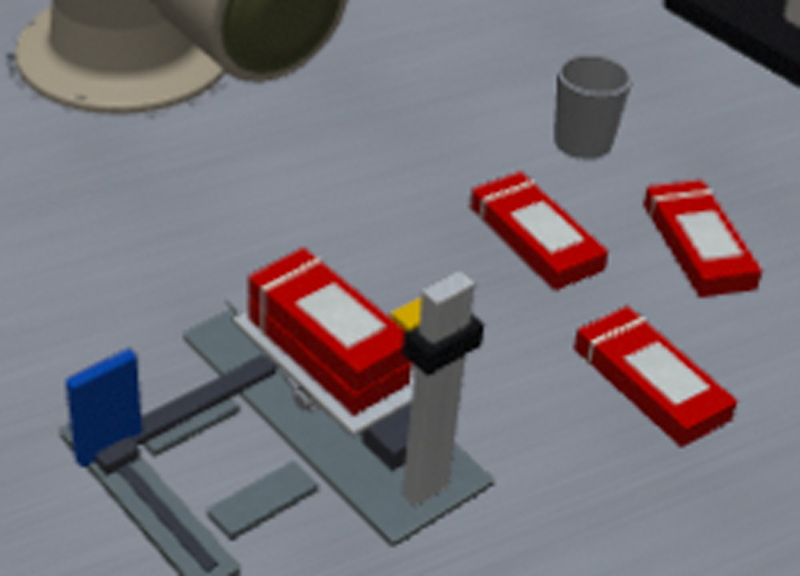

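The top view shows three red cartons at the left, at crop (270,155), (130,282) and (258,350). The pile is at (523,227), the yellow blade at (496,112) and the blue handle at (710,243). The scene view agrees, with the mast partly hiding the blade. Next I'll locate them by colour.

```bash
cat >> h.py <<'E'
def mask(p,c):
    h=cv2.cvtColor(p['frame'],cv2.COLOR_RGB2HSV)
    if c=='red': m=(((h[...,0]<10)|(h[...,0]>170))&(h[...,1]>130)&(h[...,2]>60))
    if c=='yel': m=((h[...,0]>18)&(h[...,0]<35)&(h[...,1]>130)&(h[...,2]>90))
    if c=='blue': m=((h[...,0]>100)&(h[...,0]<130)&(h[...,1]>130)&(h[...,2]>50))
    return m.astype(np.uint8)
def blobs(p,c,z,amin=60):
    out=[]
    for k in cv2.findContours(mask(p,c),cv2.RETR_EXTERNAL,cv2.CHAIN_APPROX_NONE)[0]:
        if cv2.contourArea(k)<amin: continue
        w=np.array([atz(p,q,z)[:2] for q in k[:,0].astype(float)],np.float32)
        (x,y),(a,b),an=cv2.minAreaRect(w)
        bx=cv2.boxPoints(((x,y),(a,b),an)); e=[bx[1]-bx[0],bx[2]-bx[1]]; e=max(e,key=np.linalg.norm)
        th=np.degrees(np.arctan2(e[1],e[0])); th=(th+90)%180-90
        u=k[:,0].mean(0)
        out.append((u.round(0),np.round([x,y],1),np.round(sorted([a,b]),1),round(th,1)))
    return out
E
python3 - <<'E'
from h import *
p=eyes.capture('top')
for b in blobs(p,'red',22): print('red z22',b)
for b in blobs(p,'red',106): print('red z106',b)
for z in (140,160,175):print('yel',z,blobs(p,'yel',z,20))
print('blue',blobs(p,'blue',104,20))
q=eyes.capture('scene')
ys,xs=np.nonzero(mask(q,'yel'));print('scene yel',xs.min(),xs.max(),ys.min(),ys.max(),len(xs))
k=max(cv2.findContours(mask(q,'yel'),0,1)[0],key=cv2.contourArea)[:,0];print(k.tolist())
for z in (140,150,160,170):
  print(z,[atz(q,k[i].astype(float),z)[:2].round(0) for i in (k[:,0].argmin(),k[:,1].argmin())])
w=eyes.capture('wrist');save(w,'w0');V=np.array(w['view']);print('wrist cam',-V[:3,:3].T@V[:3,3],V[:3,:3].round(2).tolist(),w['fx'])
E
```

```text
red z22 (array([187., 232.]), array([445.5, 221.9]), array([ 53.3, 101.5]), np.float32(3.7))
red z22 (array([ 44., 220.]), array([494.7, 698.3]), array([ 49.8, 151.1]), np.float32(89.1))
red z22 (array([151., 212.]), array([513.9, 345.4]), array([ 54.4, 101.6]), np.float32(-13.5))
red z22 (array([270., 204.]), array([538.1, -41.1]), array([52.7, 60.7]), np.float32(14.0))
red z22 (array([ 42., 198.]), array([566.4, 708.7]), array([ 56. , 174.5]), np.float32(86.9))
red z22 (array([263., 183.]), array([597.6, -27.3]), array([37.4, 53.7]), np.float32(-72.3))
red z22 (array([191., 173.]), array([638.9, 210.3]), array([ 52.9, 101.3]), np.float32(7.0))
red z22 (array([ 45., 103.]), array([892.7, 719.3]), array([ 68.2, 107.1]), np.float32(-60.1))
red z106 (array([187., 232.]), array([440.7, 205. ]), array([49.9, 95.1]), np.float32(3.7))
red z106 (array([ 44., 220.]), array([486.8, 651.4]), array([ 46.6, 141.6]), np.float32(89.1))
red z106 (array([151., 212.]), array([504.8, 320.7]), array([51. , 95.2]), np.float32(-13.5))
red z106 (array([270., 204.]), array([527.5, -41.6]), array([49.4, 56.
[... 990 characters left out ...]
54.5]), array([221.2, 235.1]), np.float32(0.7))]
scene yel 312 321 213 222 63
[[320, 213], [319, 214], [318, 214], [317, 215], [316, 215], [315, 216], [314, 216], [313, 217], [312, 218], [313, 219], [314, 220], [315, 221], [316, 222], [317, 222], [318, 222], [319, 222], [320, 221], [320, 220], [320, 219], [320, 218], [321, 217], [321, 216], [321, 215], [321, 214], [321, 213]]
140 [array([595., -19.]), array([588.,   5.])]
150 [array([604., -25.]), array([597.,  -1.])]
160 [array([614., -31.]), array([607.,  -7.])]
170 [array([623., -36.]), array([616., -13.])]
wrist cam [ 250.70005728 -465.15606601  374.52007613] [[0.36, -0.93, -0.0], [0.9, 0.35, -0.27], [0.25, 0.1, 0.96]] 370.23243661491256
```

```bash
sed -i "s/    return m.astype(np.uint8)/    return cv2.morphologyEx(m.astype(np.uint8),cv2.MORPH_CLOSE,np.ones((7,7)))/" h.py
python3 - <<'E'
from h import *
p=eyes.capture('top')
for b in blobs(p,'red',22): 
  if b[0][0]>100: print('red z22',b)
for b in blobs(p,'red',106):
  if b[0][0]>240: print('red z106',b)
  
for z in (140,160,175):print('yel',z,blobs(p,'yel',z,20))
q=eyes.capture('scene')
print('blue scene', [b for b in blobs(q,'blue',104,20)])
m=mask(q,'blue');k=max([k for k in cv2.findContours(m,0,1)[0] if 200<k[:,0,0].mean()<260],key=cv2.contourArea)[:,0]
print(k.min(0),k.max(0))
E
```

```text
red z22 (array([188., 236.]), array([433.7, 221. ]), array([ 53.4, 125.1]), np.float32(3.9))
red z22 (array([150., 215.]), array([502.2, 348.1]), array([ 54.5, 124.9]), np.float32(-13.5))
red z22 (array([269., 206.]), array([526.2, -44.1]), array([52.5, 90.7]), np.float32(13.0))
red z22 (array([264., 184.]), array([596.4, -28.1]), array([41.3, 52.2]), np.float32(-79.6))
red z22 (array([191., 175.]), array([626. , 208.7]), array([ 53. , 127.3]), np.float32(7.0))
red z106 (array([269., 206.]), array([516.3, -44.3]), array([49.2, 85. ]), np.float32(13.0))
red z106 (array([264., 184.]), array([582.1, -29.4]), array([38.7, 48.9]), np.float32(-79.6))
yel 140 [(array([260., 163.]), array([639.7, -17.6]), array([22.6, 40.4]), np.float32(-79.5))]
yel 160 [(array([260., 163.]), array([635.3, -18.1]), array([22.3, 39.7]), np.float32(-79.5))]
yel 175 [(array([260., 163.]), array([631.9, -18.5]), array([22. , 39.2]), np.float32(-79.5))]
blue scene [(array([102., 242.]), array([ 435.5, -467.7]), array([27.2, 41.7]), np.float32(7.1)), (array([222., 247.]), array([ 560.1, -225. ]), array([ 48.5, 106
[... 322 characters left out ...]
.5, -497.2]), array([100. , 229.6]), np.float32(-7.1)), (array([385.,  59.]), array([-103. ,  680.4]), array([ 68.5, 133.1]), np.float32(87.6)), (array([87., 87.]), array([-406.6, -400.2]), array([153.4, 669.8]), np.float32(-3.7)), (array([217.,  36.]), array([-581.9,  177.6]), array([ 28.5, 261.6]), np.float32(-16.7)), (array([261.,  30.]), array([-559.8,  370.9]), array([ 38.9, 396. ]), np.float32(-16.3)), (array([412.,  33.]), array([-306. ,  973.4]), array([ 54.8, 848.4]), np.float32(-40.9)), (array([392.,  19.]), array([-447.6,  961.9]), array([ 98.7, 573.5]), np.float32(-38.3)), (array([11., 70.]), array([-789. , -579.6]), array([ 176.4, 1438.7]), np.float32(-0.5))]
[211 229] [233 265]
```

Emit:
drive_tool(
  series="1 -0.6 -0.25 0 0 0 1;1 -0.6 -0.25 0 0 0 1;1 -0.6 -0.25 0 0 0 1;1 -0.6 -0.25 0 0 0 1",
)

```text
time_s: 1.65
eef_pos: [277.2, -376.8, 262.9]
ee_rot: [0.001, 0.983, 0.185, 0.001]
force: [0.1, -1.2, -0.3]
grip_width: 1.0
```

Emit:
drive_tool(
  series="1 -0.6 0 0 0 0 1;1 -0.6 0 0 0 0 1;1 -0.6 0 0 0 0 1;1 -0.6 0 0 0 0 1",
)

```text
time_s: 2.05
eef_pos: [364.8, -263.2, 263.0]
ee_rot: [0.001, 0.982, 0.187, 0.001]
force: [0.3, -0.1, 0.6]
grip_width: 0.999
```

Emit:
drive_tool(
  series="1 -0.6 0 0 0 0 1;1 -0.6 0 0 0 0 1;1 -0.6 0 0 0 0 1;1 -0.6 0 0 0 0 1",
)

```text
time_s: 2.45
eef_pos: [451.5, -149.4, 262.9]
ee_rot: [0.001, 0.982, 0.19, 0.001]
force: [-0.7, 0.8, 0.8]
grip_width: 1.0
```

Emit:
drive_tool(
  series="1 -0.6 0 0 0 0.3 1;1 -0.6 0 0 0 0.3 1;1 -0.6 0 0 0 0.3 1;1 -0.6 0 0 0 0.3 1;1 -0.6 0 0 0 0.3 1",
)

```text
time_s: 2.95
eef_pos: [536.1, -38.6, 262.4]
ee_rot: [0.001, 0.993, 0.116, 0.001]
force: [0.5, -1.0, 0.1]
grip_width: 0.999
```

Run:
```python
from h import *
p=eyes.capture('wrist');save(p,'w1')
V=np.array(p['view']);print(-V[:3,:3].T@V[:3,3])
print(telemetry.sense()['time_s'])
np.savez('w1.npz',**{k:p[k] for k in ('frame','fx','fy','cx','cy','D','view')})
```

```text
[600.44143515 -22.32703879 405.75753875]
3.0
```

View pics/w1.png

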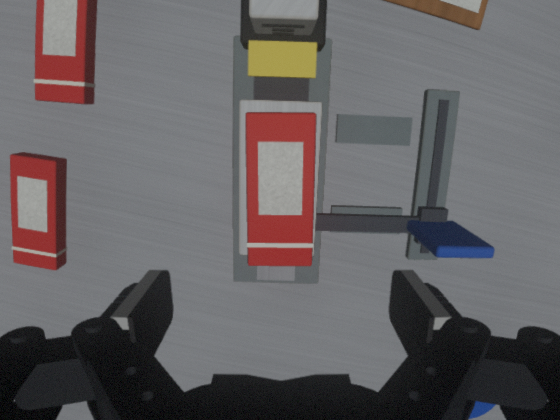

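The wrist view shows the blade's free edge at row 77, columns 249–315. The pile's top face spans columns 247–315, rows 113–265, and the handle is at (450,240). A second, tilted view from behind will let me triangulate the blade's height.

Emit:
drive_tool(
  series="-0.4 0 0 0 0.3 0 1;-0.8 0 0 0 0.6 0 1;-0.8 0 0 0 0.9 0 1;-0.8 0 0 0 1 0 1;-0.8 0 0 0 1 0 1",
)

```text
time_s: 3.5
eef_pos: [440.5, -62.9, 262.3]
ee_rot: [-0.027, 0.962, 0.109, 0.247]
force: [-0.1, -0.1, 0.4]
grip_width: 1.002
```

Run:
```python
from h import *
p=eyes.capture('wrist');save(p,'w2')
V=np.array(p['view']);print(-V[:3,:3].T@V[:3,3])
np.savez('w2.npz',**{k:p[k] for k in ('frame','fx','fy','cx','cy','D','view')})
a=np.load('w1.npz')
for q in (a,p):
  m=mask(q,'yel'); k=max(cv2.findContours(m,0,1)[0],key=cv2.contourArea);print('yel',cv2.approxPolyDP(k,4,True)[:,0].tolist())
  m=mask(q,'red')
  for k in cv2.findContours(m,0,1)[0]:
    if cv2.contourArea(k)>1500: print('red',cv2.approxPolyDP(k,5,True)[:,0].tolist())
```

```text
[430.18261122 -64.08459739 420.23509257]
yel [[249, 41], [250, 75], [314, 76], [315, 42]]
red [[11, 155], [14, 261], [55, 269], [63, 242], [56, 160]]
red [[247, 113], [248, 263], [310, 265], [315, 116]]
red [[37, 0], [36, 98], [84, 102], [91, 66], [87, 0], [78, 0], [75, 56], [41, 54], [43, 0]]
yel [[253, 22], [253, 41], [303, 40], [303, 22]]
red [[31, 180], [0, 287], [50, 295], [70, 187]]
red [[250, 109], [246, 244], [304, 250], [306, 110]]
red [[131, 48], [92, 48], [69, 135], [100, 141], [113, 131]]
```

View pics/w2.png

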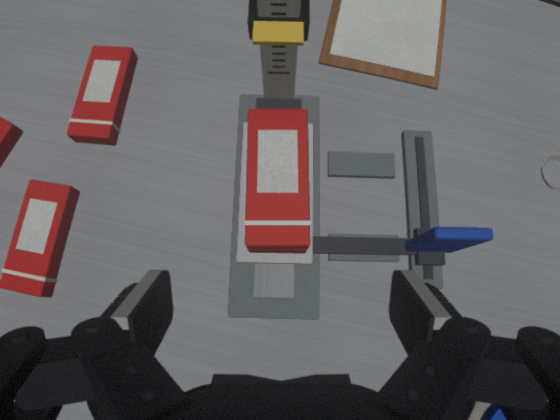

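View 2 shows the blade with its front face at rows 36–43, and the pile's top face from row 109 to 244. Next I'll triangulate both.

Run:
```python
from h import *
a=dict(np.load('w1.npz'));b=dict(np.load('w2.npz'))
for q,r in ((a,range(66,84)),(b,range(20,46))):
  print([(i,q['frame'][i,262:300].mean(0)[0].round(0)) for i in r])
from scipy.optimize import least_squares
def tri(u1,u2):
  X=least_squares(lambda X:np.r_[proj(a,X)[0]-u1,proj(b,X)[0]-u2],[620,-20,160]);return X.x.round(1),X.fun.round(1)
print('L',tri([249,76.5],[252.5,36.5]),'R',tri([315.5,77],[303.5,36.5]))
for n,u1,u2 in (('farL',[247,113],[248,109]),('farR',[315.5,113],[307,110]),('nearL',[246,265],[246,244]),('nearR',[313,265],[309,244])): print(n,tri(u1,u2))
```

```text
[(66, np.float64(168.0)), (67, np.float64(168.0)), (68, np.float64(168.0)), (69, np.float64(167.0)), (70, np.float64(167.0)), (71, np.float64(168.0)), (72, np.float64(168.0)), (73, np.float64(168.0)), (74, np.float64(167.0)), (75, np.float64(165.0)), (76, np.float64(138.0)), (77, np.float64(87.0)), (78, np.float64(68.0)), (79, np.float64(67.0)), (80, np.float64(68.0)), (81, np.float64(68.0)), (82, np.float64(67.0)), (83, np.float64(68.0))]
[(20, np.float64(58.0)), (21, np.float64(123.0)), (22, np.float64(163.0)), (23, np.float64(167.0)), (24, np.float64(166.0)), (25, np.float64(167.0)), (26, np.float64(167.0)), (27, np.float64(167.0)), (28, np.float64(167.0)), (29, np.float64(167.0)), (30, np.float64(167.0)), (31, np.float64(167.0)), (32, np.float64(167.0)), (33, np.float64(167.0)), (34, np.float64(167.0)), (35, np.float64(167.0)), (36, np.float64(167.0)), (37, np.float64(167.0)), (38, np.float64(167.0)), (39, np.float64(167.0)), (40, np.float64(165.0)), (41, np.float64(146.0)), (42, np.float64(102.0)), (43, np.float64(86.0)), (44, np.float64(83.0)), (45, np.float64(74.0))]
L (array([ 6.162e+02, -1.000e-01,  1.825e+02]), array([-0.2,  0. ,  0.3,  0. ])) R (array([624.8, -37.7, 182.6]), array([ 0.3,  0. , -0.4,  0. ]))
farL (array([594.1,   3.3, 107.6]), array([-0.7,  0. ,  0.8,  0. ]))
farR (array([606.7, -49.8, 105.2]), array([ 0.2,  0. , -0.2,  0. ]))
nearL (array([469.5, -24.3, 108.6]), array([ 1.6, -0. , -1.6, -0. ]))
nearR (array([482.1, -78.7, 108.2]), array([-1.1, -0. ,  1.1, -0. ]))
```

Run:
```python
import cv2,numpy as np
a=cv2.imread('pics/w1.png')[25:125,225:340];b=cv2.imread('pics/w2.png')[5:125,230:330]
a=cv2.resize(a,(400,348),interpolation=cv2.INTER_CUBIC);b=cv2.resize(b,(400,480),interpolation=cv2.INTER_CUBIC)
o=np.zeros((480,800,3),np.uint8);o[:348,:400]=a;o[:,400:]=b;cv2.imwrite('pics/ab.png',o)
```

```text
(no output)
```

View pics/ab.png

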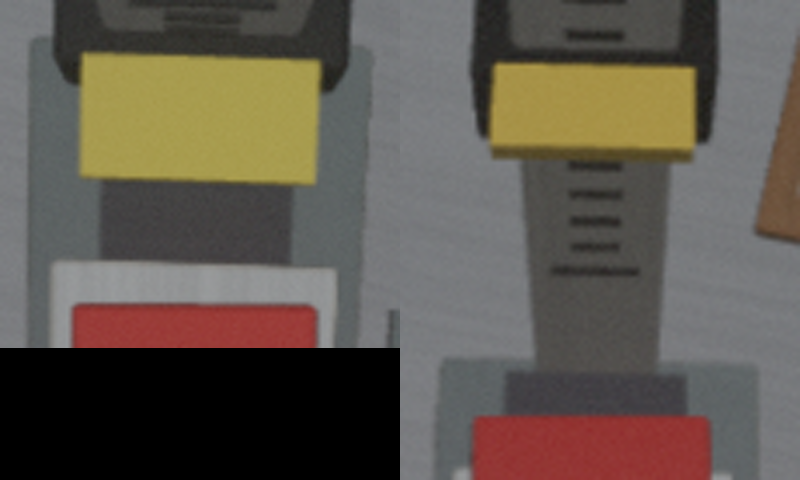

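The crop puts the top/front boundary of the blade at row 41.7 in view 2 (76.6 in view 1). My earlier 36.5 was wrong, so I'm redoing the triangulation.

Run:
```python
from h import *
a=dict(np.load('w1.npz'));b=dict(np.load('w2.npz'))
from scipy.optimize import least_squares
def tri(u1,u2):
  X=least_squares(lambda X:np.r_[proj(a,X)[0]-u1,proj(b,X)[0]-u2],[620,-20,160]);return X.x.round(1),X.fun.round(1)
L=tri([249,76.3],[252.5,41.7]);R=tri([315.5,76.9],[303.5,41.5]);print('L',L,'R',R,np.linalg.norm(L[0]-R[0]))
m=(L[0]+R[0])/2; d=L[0]-R[0]; th=np.arctan2(-d[0],d[1]); print('yaw',np.degrees(th),'mark',m,'deck c',m[:2]-85*np.array([np.cos(th),np.sin(th)]))
for nm,img in(('a',a),('b',b)):
  for x in blobs(img,'red',23.5,1500)+blobs(img,'red',107,1500): print(nm,x)
```

```text
L (array([6.168e+02, 5.000e-01, 1.755e+02]), array([-0.1,  0. ,  0.2,  0. ])) R (array([625.6, -38.1, 175.9]), array([ 0.2,  0. , -0.2,  0. ])) 39.59242351763783
yaw 12.84275404394454 mark [621.2 -18.8 175.7] deck c [538.32638009 -37.69346775]
a (array([ 37., 211.]), array([434.8, 220.3]), array([ 64.2, 129.8]), np.float32(3.9))
a (array([280., 188.]), array([520.2, -41.1]), array([ 70.2, 164.7]), np.float32(12.9))
a (array([62., 49.]), array([613.8, 206.8]), array([ 62.1, 101.2]), np.float32(6.9))
a (array([ 37., 211.]), array([471. , 167.3]), array([ 50.2, 101.4]), np.float32(3.9))
a (array([280., 188.]), array([537.7, -37. ]), array([ 54.9, 128.7]), np.float32(12.9))
a (array([62., 49.]), array([610.9, 156.8]), array([48.6, 79.1]), np.float32(6.9))
b (array([ 37., 240.]), array([433.8, 219.8]), array([ 69.3, 128.6]), np.float32(3.3))
b (array([277., 180.]), array([563.3, -30.6]), array([ 69.2, 169.5]), np.float32(13.0))
b (array([100.,  94.]), array([624. , 209.5]), array([ 58.5, 134.4]), np.float32(7.1))
b (array([ 37., 240.]), array([433.1, 160.1]), array([ 54.7, 101.5]), np.float32(3.3))
b (array([277., 180.]), array([535.3, -37.7]), array([ 54.6, 133.8]), np.float32(13.0))
b (array([100.,  94.]), array([583.2, 151.9]), array([ 46.2, 106.1]), np.float32(7.1))
```

The mark is at about (621, -19, 175.7), so two cartons bring the pile to 156 and leave about 20 mm for the lift (66 mm of handle travel). The deck centre is (538, -37.7) with yaw 12.9°. I'll take carton A at (434, 221) first.

```bash
cat >> h.py <<'E'
from scipy.spatial.transform import Rotation as Ro
def go(x,y,z,yaw,s=None):
    s=s or telemetry.sense(); q=s['ee_rot']; R=Ro.from_quat([q[1],q[2],q[3],q[0]])
    T=Ro.from_euler('z',yaw,degrees=True)*Ro.from_euler('x',180,degrees=True)
    d=R.inv().apply(np.array([x,y,z])-s['eef_pos'])/120; w=(R.inv()*T).as_rotvec()/.5
    print('go',(x,y,z,yaw),d.round(3),w.round(3),'n',np.abs(d).max().round(2))
E
python3 -c "
from h import *
go(434,220,200,3.7);go(434,100,230,3.7)"
```

```text
go (434, 220, 200, 3.7) [ 0.165 -2.311  0.679] [-0.076 -0.999  0.32 ] n 2.31
go (434, 100, 230, 3.7) [ 0.086 -1.336  0.354] [-0.076 -0.999  0.32 ] n 1.34
```

Emit:
drive_tool(
  series="0.05 -0.4 0.1 0 -0.3 0.1 1;0.05 -0.8 0.2 0 -0.6 0.2 1;0.05 -1 0.25 -0.07 -0.9 0.3 1;0.05 -1 0.25 -0.076 -1 0.32 1;0.05 -1 0.25 -0.076 -1 0.32 1",
)

```text
time_s: 4.05
eef_pos: [434.6, 60.0, 239.0]
ee_rot: [0.002, 0.999, 0.033, -0.003]
force: [0.4, 0.2, -0.2]
grip_width: 0.997
```

```bash
python3 -c "
from h import *
go(434,220,170,3.7);go(420,150,180,3.7)"
```

```text
go (434, 220, 170, 3.7) [ 0.085 -1.333  0.569] [0.008 0.012 0.002] n 1.33
go (420, 150, 180, 3.7) [-0.07  -0.758  0.489] [0.008 0.012 0.002] n 0.76
```

Emit:
drive_tool(
  series="0.05 -0.4 0.2 0 0 0 1;0.05 -0.8 0.4 0 0 0 1;0.05 -1 0.56 0 0 0 1;0.05 -1 0.56 0 0 0 1",
)

```text
time_s: 4.45
eef_pos: [431.3, 182.3, 168.6]
ee_rot: [0.003, 0.999, 0.035, -0.006]
force: [0.4, 0.2, 0.6]
grip_width: 1.003
```

Emit:
drive_tool(
  series="0.03 -0.3 0.2 0 0 0 1;0.03 -0.33 0.2 0 0 0 1;0.03 -0.33 0.2 0 0 0 1",
)

```text
time_s: 4.75
eef_pos: [432.6, 221.8, 144.5]
ee_rot: [0.004, 0.999, 0.035, -0.006]
force: [-0.3, -0.2, 0.8]
grip_width: 1.0
```

Run:
```python
from h import *
p=eyes.capture('wrist');save(p,'w3')
for x in blobs(p,'red',23.5,1500): print(x)
m=mask(p,'red')
for k in cv2.findContours(m,0,1)[0]:
    if cv2.contourArea(k)>1500:
        print([(u.tolist(),atz(p,u.astype(float),24)[:2].round(0).tolist()) for u in cv2.approxPolyDP(k,6,True)[:,0]])
print(telemetry.sense()['eef_pos'])
go(434,220,60,3.7); go(434,220,3,3.7)
```

```text
(array([275., 199.]), array([433.8, 224.8]), array([ 54.9, 128.9]), np.float32(3.9))
(array([318.,  10.]), array([565.3, 204.9]), array([14., 55.]), np.float32(-85.1))
(array([108.,  90.]), array([503.5, 349.3]), array([ 61.2, 130.6]), np.float32(-13.5))
[([240, 111], [496.0, 254.0]), ([241, 255], [390.0, 249.0]), ([260, 256], [390.0, 234.0]), ([259, 263], [384.0, 235.0]), ([241, 263], [383.0, 249.0]), ([242, 280], [369.0, 247.0]), ([310, 280], [372.0, 194.0]), ([315, 113], [499.0, 202.0])]
[([278, 0], [570.0, 233.0]), ([280, 22], [556.0, 230.0]), ([353, 19], [562.0, 182.0]), ([361, 10], [568.0, 178.0]), ([360, 0], [574.0, 179.0])]
[([81, 0], [565.0, 366.0]), ([51, 168], [448.0, 393.0]), ([120, 189], [436.0, 340.0]), ([137, 148], [467.0, 327.0]), ([146, 68], [522.0, 320.0]), ([167, 19], [554.0, 306.0]), ([134, 0], [565.0, 328.0])]
[432.81124188 221.29379293 144.96085338]
go (434, 220, 60, 3.7) [0.017 0.006 0.708] [0.016 0.021 0.009] n 0.71
go (434, 220, 3, 3.7) [0.022 0.002 1.183] [0.016 0.021 0.009] n 1.18
```

View pics/w3.png

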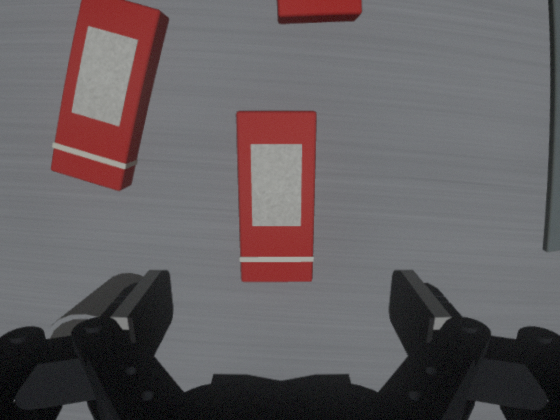

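The carton under the gripper spans columns 240–315, rows 111–280. It is well aligned between the fingers, and the second carton's corner is clear of them. Descending.

Emit:
drive_tool(
  series="0.02 0 0.3 0.016 0.02 0 1;0.02 0 0.6 0.016 0.02 0 1;0.02 0 0.8 0.016 0.02 0 1;0.02 0 0.8 0.016 0.02 0 1",
)

```text
time_s: 5.2
eef_pos: [433.7, 219.2, 47.5]
ee_rot: [0.001, 0.999, 0.034, -0.002]
force: [0.0, -0.5, 0.4]
grip_width: 1.002
```

```bash
python3 -c "
from h import *
go(434,222,3,3.7)"
```

```text
go (434, 222, 3, 3.7) [ 0.006 -0.024  0.371] [0.002 0.009 0.006] n 0.37
```

Emit:
drive_tool(
  series="0 -0.02 0.2 0 0.01 0.006 1;0 -0.02 0.37 0 0.01 0.006 1;0 -0.02 0.37 0 0.01 0.006 1;0 -0.02 0.37 0 0.01 0.006 0.4;0 -0.02 0.37 0 0.01 0.006 0.4;0 -0.02 0.37 0 0.01 0.006 0.3;0 -0.02 0.37 0 0.01 0.006 0.3;0 -0.02 0.37 0 0.01 0.006 0.3;0 -0.02 0.37 0 0.01 0.006 0.3;0 -0.02 0.37 0 0.01 0.006 0.3",
  newtons=40,
)

```text
time_s: 6.2
eef_pos: [434.6, 221.6, 5.1]
ee_rot: [0.0, 0.999, 0.032, 0.002]
force: [-0.8, -1.6, 8.1]
grip_width: 0.644
```

Emit:
drive_tool(
  series="0 0 -0.2 0 0 0 0.3;0 0 -0.5 0 0 0 0.3;0 0 -0.8 0 0 0 0.3;0 0 -1 0 0 0 0.3;0 0 -1 0 0 0 0.3",
)

```text
time_s: 6.7
eef_pos: [435.7, 222.1, 128.9]
ee_rot: [-0.0, 0.999, 0.032, 0.006]
force: [0.5, 0.4, -2.3]
grip_width: 0.641
```

Emit:
drive_tool(
  series="0.1 0.1 -0.3 0 0 -0.1 0.3;0.2 0.4 -0.5 0 0 -0.2 0.3;0.4 0.7 -0.7 0 0 -0.3 0.3;0.5 1 -0.7 0 0 -0.32 0.3;0.5 1 -0.7 0 0 -0.32 0.3",
)

```text
time_s: 7.2
eef_pos: [503.7, 102.5, 213.0]
ee_rot: [0.001, 0.994, 0.11, 0.006]
force: [-0.4, 1.6, -2.5]
grip_width: 0.642
```

```bash
python3 -c "
from h import *
s=telemetry.sense();print(s['force'],s['grip_width'])
go(538,-38,180,12.9)"
```

```text
[-0.36780145  1.59979772 -2.48726704] 0.6416010396273159
go (538, -38, 180, 12.9) [0.02  1.205 0.278] [ 0.005 -0.022 -0.009] n 1.2
```

Emit:
drive_tool(
  series="0.01 0.4 0 0 0 0 0.3;0.02 0.8 0 0 -0.02 0 0.3;0.02 1 0 0 -0.02 0 0.3;0.02 1 0 0 -0.02 0 0.3",
)

```text
time_s: 7.6
eef_pos: [532.3, -16.4, 212.0]
ee_rot: [0.001, 0.994, 0.108, -0.0]
force: [-0.3, 0.8, -2.4]
grip_width: 0.643
```

Run:
```python
from h import *
p=eyes.capture('wrist');save(p,'w4');s=telemetry.sense()
# carton in hand, top z = tcp z-5+24
z=s['eef_pos'][2]-5+24
m=mask(p,'red');print([(cv2.approxPolyDP(k,6,True)[:,0].tolist()) for k in cv2.findContours(m,0,1)[0] if cv2.contourArea(k)>1500])
for b in blobs(p,'red',z,1500):print(b)
print(s['eef_pos'])
go(538,-38,150,12.9); go(538,-38,114,12.9)
```

```text
[[[199, 122], [213, 372], [276, 380], [347, 374], [362, 122], [353, 114]], [[23, 0], [23, 101], [83, 104], [88, 94], [78, 81], [87, 77], [88, 51], [79, 45], [80, 0], [69, 0], [67, 52], [29, 50], [30, 0]]]
(array([281., 242.]), array([545.8, -12.5]), array([ 55.2, 104.1]), np.float32(12.5))
(array([54., 52.]), array([601.4,  76.1]), array([24. , 33.7]), np.float32(6.9))
[531.91855345 -14.62628847 212.18220325]
go (538, -38, 150, 12.9) [0.008 0.2   0.518] [ 0.003  0.002 -0.013] n 0.52
go (538, -38, 114, 12.9) [0.008 0.2   0.818] [ 0.003  0.002 -0.013] n 0.82
```

View pics/w4.png

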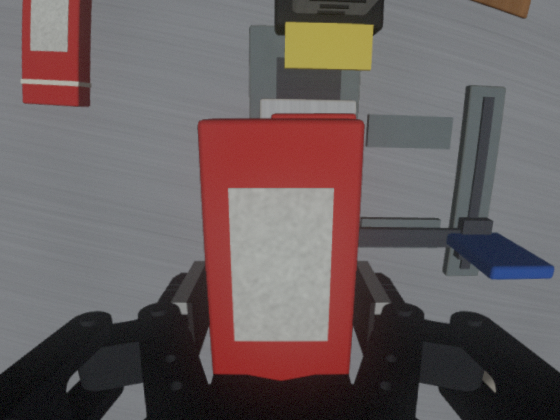

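The carton is held squarely, with its far edge at row 121. The pile's far end peeks out just beyond it. I'll check the carton's offset in the hand.

Run:
```python
from h import *
p=eyes.capture('wrist');s=telemetry.sense();e=np.array(s['eef_pos']);
a=np.radians(12.4);ux=np.array([np.cos(a),np.sin(a)]);uy=np.array([-ux[1],ux[0]])
for dz in (17,19,21):
  for uv in ((203,122),(281,121),(361,122)):
    d=atz(p,uv,e[2]+dz)[:2]-e[:2]; print(dz,uv,(d@ux).round(1),(d@uy).round(1))
```

```text
17 (203, 122) 63.3 25.7
17 (281, 121) 63.6 -0.3
17 (361, 122) 63.4 -27.0
19 (203, 122) 63.4 25.3
19 (281, 121) 63.6 -0.3
19 (361, 122) 63.5 -26.6
21 (203, 122) 63.5 24.9
21 (281, 121) 63.7 -0.3
21 (361, 122) 63.5 -26.1
```

Emit:
drive_tool(
  series="0 0.1 0.1 0 0 0 0.3;0 0.2 0.2 0 0 -0.013 0.3;0 0.2 0.4 0 0 -0.013 0.3;0 0.2 0.5 0 0 -0.013 0.3;0 0.2 0.5 0 0 -0.013 0.3",
)

```text
time_s: 8.2
eef_pos: [536.0, -36.9, 150.3]
ee_rot: [-0.0, 0.994, 0.113, -0.002]
force: [0.9, -0.0, -1.2]
grip_width: 0.649
```

```bash
python3 -c "
from h import *
go(538,-38,113,12.9)"
```

```text
go (538, -38, 113, 12.9) [0.015 0.013 0.311] [-0.001  0.009  0.004] n 0.31
```

Emit:
drive_tool(
  series="0.02 0.01 0.08 0 0.009 0 0.3;0.027 0.01 0.16 0 0.009 0.004 0.3;0.027 0.01 0.22 0 0.009 0.004 0.3;0.027 0.01 0.26 0 0.009 0.004 0.3;0.027 0.01 0.28 0 0.009 0.004 0.3;0.027 0.01 0.29 0 0.009 0.004 0.3;0.027 0.01 0.3 0 0.009 0.004 0.3;0.027 0.01 0.3 0 0.009 0.004 0.3",
)

```text
time_s: 9.0
eef_pos: [539.3, -37.3, 114.3]
ee_rot: [-0.0, 0.994, 0.112, 0.0]
force: [0.3, 0.3, -2.2]
grip_width: 0.644
```

Emit:
drive_tool(
  series="0 0 0.005 0 0 0 0.3;0 0 0.01 0 0 0 0.3;0 0 0.015 0 0 0 0.3;0 0 0.015 0 0 0 0.3",
)

```text
time_s: 9.4
eef_pos: [539.5, -37.4, 113.1]
ee_rot: [-0.0, 0.994, 0.112, 0.0]
force: [-2.2, 0.3, 3.8]
grip_width: 0.642
```

Contact felt (force from -2.2 to +3.8 N). Releasing and rising.

Emit:
drive_tool(
  series="0 0 0 0 0 0 0.75;0 0 0 0 0 0 0.9;0 0 0 0 0 0 1;0 0 0 0 0 0 1;0 0 0 0 0 0 1;0 0 -0.1 0 0 0 1;0 0 -0.4 0 0 0 1;0 0 -0.8 0 0 0 1;0 0 -1 0 0 0 1;0 0 -1 0 0 0 1",
)

```text
time_s: 10.4
eef_pos: [540.6, -37.7, 237.7]
ee_rot: [0.001, 0.994, 0.112, 0.004]
force: [-0.4, -0.3, -1.0]
grip_width: 1.002
```

Run:
```python
from h import *
p=eyes.capture('wrist')
for b in blobs(p,'red',131,1500):print(b)
m=mask(p,'red');print([(cv2.approxPolyDP(k,6,True)[:,0].tolist()) for k in cv2.findContours(m,0,1)[0] if cv2.contourArea(k)>1500])
go(626,209,140,7)
```

```text
(array([279., 220.]), array([538.8, -36.9]), array([ 55.3, 128. ]), np.float32(12.8))
(array([48., 52.]), array([611.5, 137.5]), array([44.7, 71.7]), np.float32(7.0))
[[[240, 120], [242, 269], [261, 271], [260, 278], [242, 278], [243, 295], [315, 296], [316, 278], [269, 278], [268, 271], [316, 270], [320, 122]], [[21, 0], [20, 105], [70, 110], [80, 62], [73, 0], [64, 0], [60, 62], [26, 59]]]
go (626, 209, 140, 7) [ 1.156 -1.843  0.794] [ 0.003 -0.008  0.206] n 1.84
```

The first carton sits at (538.8, -36.9), yaw 12.8°. Now the second.

Emit:
drive_tool(
  series="0.1 -0.4 0 0 0 0 1;0.3 -0.8 0 0 0 0.1 1;0.5 -1 0 0 0 0.2 1;0.5 -1 0 0 0 0.206 1",
)

```text
time_s: 10.85
eef_pos: [571.8, 96.3, 233.7]
ee_rot: [-0.0, 0.998, 0.062, 0.001]
force: [0.8, -0.2, -0.4]
grip_width: 1.001
```

Emit:
drive_tool(
  series="0.3 -0.4 0.3 0 0 0 1;0.5 -0.7 0.6 0 0 0 1;0.6 -0.9 0.8 0 0 0 1;0.6 -0.9 0.8 0 0 0 1",
)

```text
time_s: 11.25
eef_pos: [628.5, 214.5, 132.6]
ee_rot: [0.0, 0.998, 0.064, -0.003]
force: [-0.9, -0.8, -0.3]
grip_width: 1.002
```

Run:
```python
from h import *
p=eyes.capture('wrist')
for b in blobs(p,'red',23.5,1500):print(b)
m=mask(p,'red');print([(cv2.approxPolyDP(k,6,True)[:,0].tolist()) for k in cv2.findContours(m,0,1)[0] if cv2.contourArea(k)>1500])
print(telemetry.sense()['eef_pos'])
go(626,210,50,7)
```

```text
(array([ 93., 287.]), array([545.8, 358.3]), array([ 43.8, 101.8]), np.float32(-45.2))
(array([284., 203.]), array([627.4, 212.3]), array([ 54.9, 128.6]), np.float32(6.8))
[[[145, 268], [93, 249], [78, 256], [61, 336], [71, 333], [81, 286], [116, 297]], [[246, 117], [248, 291], [319, 292], [326, 119]]]
[628.67924468 214.49128836 132.77802646]
go (626, 210, 50, 7) [-0.024  0.034  0.69 ] [-0.    0.01  0.01] n 0.69
```

Emit:
drive_tool(
  series="-0.01 0.02 0.3 0 0.01 0.01 1;-0.015 0.022 0.6 0 0.01 0.01 1;-0.015 0.022 0.7 0 0.01 0.01 1;-0.015 0.022 0.7 0 0.01 0.01 1",
)

```text
time_s: 11.7
eef_pos: [626.4, 210.4, 48.4]
ee_rot: [0.0, 0.998, 0.061, -0.001]
force: [0.6, 0.5, 1.2]
grip_width: 1.0
```

```bash
python3 -c "
from h import *
go(627,211.5,4,7)"
```

```text
go (627, 211.5, 4, 7) [ 0.007 -0.009  0.37 ] [ 0.     0.004 -0.001] n 0.37
```

Emit:
drive_tool(
  series="0.007 -0.01 0.2 0 0.004 0 1;0.007 -0.01 0.35 0 0.004 0 1;0.007 -0.01 0.36 0 0.004 0 1;0.007 -0.01 0.36 0 0.004 0 0.4;0.007 -0.01 0.36 0 0.004 0 0.4;0.007 -0.01 0.36 0 0.004 0 0.3;0.007 -0.01 0.36 0 0.004 0 0.3;0.007 -0.01 0.36 0 0.004 0 0.3;0.007 -0.01 0.36 0 0.004 0 0.3",
  newtons=40,
)

```text
time_s: 12.6
eef_pos: [628.2, 211.8, 7.5]
ee_rot: [-0.0, 0.998, 0.061, 0.002]
force: [-1.2, -0.4, 7.1]
grip_width: 0.643
```

Emit:
drive_tool(
  series="0 0 -0.2 0 0 0 0.3;0 0 -0.5 0 0 0 0.3;0 0 -0.8 0 0 0 0.3;0 0 -1 0 0 0 0.3;0 0 -1 0 0 0 0.3",
)

```text
time_s: 13.1
eef_pos: [629.3, 212.0, 131.9]
ee_rot: [-0.0, 0.998, 0.061, 0.005]
force: [0.1, -0.4, -2.6]
grip_width: 0.648
```

Emit:
drive_tool(
  series="-0.2 0 -0.3 0 0 0 0.3;-0.4 0.2 -0.6 0 0 -0.1 0.3;-0.6 0.5 -0.9 0 0 -0.2 0.3;-0.6 0.8 -1 0 0 -0.2 0.3;-0.6 0.9 -1 0 0 -0.2 0.3;-0.6 0.9 -1 0 0 -0.2 0.3",
)

```text
time_s: 13.7
eef_pos: [569.6, 94.5, 249.7]
ee_rot: [-0.0, 0.994, 0.109, 0.005]
force: [-0.2, 0.6, -2.9]
grip_width: 0.643
```

```bash
python3 -c "
from h import *
go(538,-38,220,12.9)"
```

```text
go (538, -38, 220, 12.9) [-0.499  1.02   0.244] [ 0.001 -0.018 -0.012] n 1.02
```

Emit:
drive_tool(
  series="-0.15 0.4 0 0 0 0 0.3;-0.4 0.8 0 0 -0.018 -0.012 0.3;-0.5 1 0.1 0 -0.018 -0.012 0.3;-0.5 1 0.2 0 -0.018 -0.012 0.3;-0.5 1 0.2 0 -0.018 -0.012 0.3",
)

```text
time_s: 14.2
eef_pos: [536.4, -34.9, 222.3]
ee_rot: [-0.001, 0.994, 0.112, -0.002]
force: [-0.1, 0.3, -2.5]
grip_width: 0.642
```

Run:
```python
from h import *
p=eyes.capture('wrist');s=telemetry.sense();e=np.array(s['eef_pos']);q=s['ee_rot']
a=2*np.arctan2(q[2],q[1]);print(np.degrees(a));ux=np.array([np.cos(a),np.sin(a)]);uy=np.array([-ux[1],ux[0]])
k=max(cv2.findContours(mask(p,'red'),0,1)[0],key=cv2.contourArea)[:,0]
for c in range(215,350,26):
  r=k[np.abs(k[:,0]-c)<=3][:,1]
  r=np.nonzero(mask(p,'red')[:,c])[0].min()
  d=atz(p,(c,r),e[2]+16.5)[:2]-e[:2]; print(c,r,(d@ux).round(1),(d@uy).round(1))
go(539,-38,160,12.9)
```

```text
12.928275383927875
215 120 63.5 22.0
241 120 63.5 13.4
267 112 66.0 4.8
293 112 66.0 -3.8
319 112 66.0 -12.3
345 120 63.5 -21.0
go (539, -38, 160, 12.9) [0.011 0.033 0.53 ] [-0.003  0.005  0.001] n 0.53
```

Emit:
drive_tool(
  series="0.01 0.03 0.1 0 0 0 0.3;0.015 0.03 0.3 0 0 0 0.3;0.015 0.03 0.45 0 0 0 0.3;0.015 0.03 0.53 0 0 0 0.3;0.015 0.03 0.53 0 0 0 0.3",
)

```text
time_s: 14.75
eef_pos: [539.0, -36.7, 158.6]
ee_rot: [-0.001, 0.994, 0.113, -0.003]
force: [-0.7, -0.1, -3.0]
grip_width: 0.644
```

```bash
python3 -c "
from h import *
go(539.5,-37.5,140,12.9)"
```

```text
go (539.5, -37.5, 140, 12.9) [0.003 0.008 0.155] [-0.006  0.01   0.003] n 0.15
```

Emit:
drive_tool(
  series="0.003 0.008 0.05 0 0.01 0 0.3;0.003 0.008 0.09 0 0.01 0 0.3;0.003 0.008 0.12 0 0.01 0 0.3;0.003 0.008 0.14 0 0.01 0 0.3;0.003 0.008 0.15 0 0.01 0 0.3;0.003 0.008 0.155 0 0.01 0 0.3;0.003 0.008 0.155 0 0.01 0 0.3",
)

```text
time_s: 15.45
eef_pos: [539.5, -37.6, 140.1]
ee_rot: [-0.001, 0.994, 0.113, 0.0]
force: [-0.1, -0.3, -2.4]
grip_width: 0.649
```

Emit:
drive_tool(
  series="0 0 0.006 0 0 0 0.3;0 0 0.012 0 0 0 0.3;0 0 0.012 0 0 0 0.3",
)

```text
time_s: 15.75
eef_pos: [539.7, -37.7, 139.5]
ee_rot: [-0.001, 0.994, 0.113, 0.0]
force: [-3.2, 1.6, 5.0]
grip_width: 0.638
```

Contact felt. Releasing and rising.

Emit:
drive_tool(
  series="0 0 0 0 0 0 0.75;0 0 0 0 0 0 0.9;0 0 0 0 0 0 1;0 0 0 0 0 0 1;0 0 0 0 0 0 1;0 0 -0.1 0 0 0 1;0 0 -0.4 0 0 0 1;0 0 -0.8 0 0 0 1;0 0 -0.9 0 0 0 1;0 0 -0.9 0 0 0 1",
)

```text
time_s: 16.75
eef_pos: [540.3, -38.0, 250.0]
ee_rot: [-0.0, 0.994, 0.113, 0.003]
force: [-0.2, -0.1, -0.8]
grip_width: 0.999
```

Run:
```python
from h import *
p=eyes.capture('wrist')
for b in blobs(p,'red',155,1500):print(b)
t=eyes.capture('top')
for z in (104,):
  print([b for b in blobs(t,'blue',z,20) if 300<b[0][0]<340])
# predicted handle face from deck (538.5,-37.7) yaw 12.9
e=np.array(telemetry.sense()['eef_pos']);print(e)
go(540,-38,300,12.9)
```

```text
(array([280., 196.]), array([549.4, -34.6]), array([ 55.3, 107.6]), np.float32(13.0))
[(array([324., 203.]), array([ 521.7, -211.4]), array([14.1, 48.4]), np.float32(-77.0))]
[539.19802266 -37.76761846 246.58790143]
go (540, -38, 300, 12.9) [ 0.006  0.002 -0.445] [-0.006  0.001  0.003] n 0.45
```

The second carton's far end puts its centre at about 538.5, so it is centred. Next is the handle: its face is at about -61 along the deck and -168 lateral. I'll approach it with the fingers shut.

Emit:
drive_tool(
  series="-0.3 0.3 0 0 0 0 0;-0.6 0.6 0 0 0 0 0;-0.8 0.9 0 0 0 0 0;-0.8 1 0 0 0 0 0;-0.8 1 0 0 0 0 0",
)

```text
time_s: 17.35
eef_pos: [472.2, -177.3, 244.8]
ee_rot: [-0.002, 0.994, 0.112, -0.001]
force: [0.9, 1.0, -0.4]
grip_width: 0.146
```

```bash
python3 -c "
from h import *
go(481,-223,140,12.9);go(481,-223,70,12.9)"
```

```text
go (481, -223, 140, 12.9) [-0.011  0.392  0.871] [-0.01   0.004 -0.002] n 0.87
go (481, -223, 70, 12.9) [-0.01   0.395  1.455] [-0.01   0.004 -0.002] n 1.45
```

Emit:
drive_tool(
  series="0 0.3 0.2 0 0 0 0;0 0.39 0.4 0 0 0 0;0 0.39 0.7 0 0 0 0;0 0.39 0.87 0 0 0 0;0 0.39 0.87 0 0 0 0",
)

```text
time_s: 17.85
eef_pos: [481.4, -220.1, 136.8]
ee_rot: [-0.005, 0.994, 0.113, -0.004]
force: [0.1, -0.1, 0.9]
grip_width: 0.0
```

Run:
```python
from h import *
p=eyes.capture('wrist');save(p,'w5')
go(481,-223,70,12.9)
m=mask(p,'blue');k=max(cv2.findContours(m,0,1)[0],key=cv2.contourArea)
c=cv2.approxPolyDP(k,4,True)[:,0];print([(u.tolist(),atz(p,u.astype(float),104)[:2].round(0).tolist()) for u in c])
```

```text
go (481, -223, 70, 12.9) [-0.012  0.019  0.575] [-0.015  0.008  0.001] n 0.58
[([229, 154], [522.0, -185.0]), ([229, 168], [515.0, -186.0]), ([237, 173], [513.0, -190.0]), ([338, 175], [523.0, -238.0]), ([342, 170], [526.0, -239.0]), ([340, 154], [533.0, -236.0]), ([310, 140], [536.0, -220.0]), ([253, 139], [531.0, -194.0])]
```

View pics/w5.png

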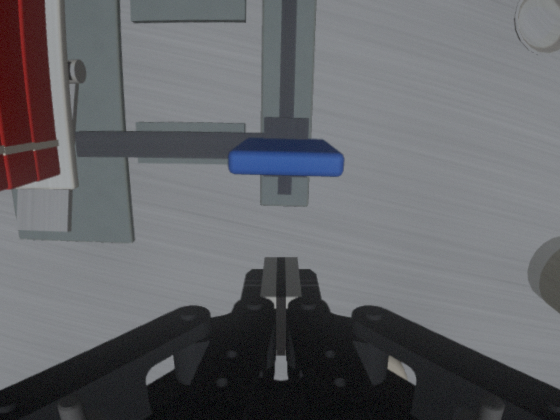

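The view shows the blue handle at (286,162), straight ahead of the shut fingertips at (281,280). Descending, then pushing slowly.

Emit:
drive_tool(
  series="0 0.03 0.3 0 0 0 0;0 0.03 0.55 -0.015 0.01 0 0;0 0.03 0.57 -0.015 0.01 0 0;0 0.03 0.57 -0.015 0.01 0 0",
)

```text
time_s: 18.3
eef_pos: [483.4, -223.9, 71.9]
ee_rot: [0.0, 0.994, 0.113, 0.001]
force: [-0.3, 0.7, 1.0]
grip_width: -0.001
```

Emit:
drive_tool(
  series="0.06 0 0 0 0 0 0;0.12 0 0 0 0 0 0;0.15 0 0 0 0 0 0;0.18 0 0 0 0 0 0;0.2 0 0 0 0 0 0;0.22 0 0 0 0 0 0;0.23 0 0 0 0 0 0",
)

```text
time_s: 19.0
eef_pos: [509.0, -217.9, 72.1]
ee_rot: [0.0, 0.994, 0.113, -0.001]
force: [-11.4, -2.9, 5.9]
grip_width: 0.002
```

Emit:
drive_tool(
  series="0.04 0 0 0 0 0 0;0.08 0 0 0 0 0 0;0.12 0 0 0 0 0 0;0.16 0 0 0 0 0 0;0.2 0 0 0 0 0 0;0.24 0 0 0 0 0 0;0.28 0 0 0 0 0 0;0.32 0 0 0 0 0 0;0.36 0 0 0 0 0 0;0.4 0 0 0 0 0 0;0.43 0 0 0 0 0 0;0.45 0 0 0 0 0 0;0.45 0 0 0 0 0 0;0.45 0 0 0 0 0 0",
)

```text
time_s: 20.4
eef_pos: [560.7, -207.3, 72.1]
ee_rot: [0.001, 0.994, 0.113, -0.002]
force: [-7.8, -6.7, 2.8]
grip_width: 0.002
```

Run:
```python
from h import *
p=eyes.capture('scene');save(p,'s2')
t=eyes.capture('top')
print([b for b in blobs(t,'blue',104,20) if 300<b[0][0]<340])
a=cv2.imread('pics/s2.png')[180:280,230:360];cv2.imwrite('pics/s2c.png',cv2.resize(a,None,fx=6,fy=6,interpolation=cv2.INTER_CUBIC))
```

```text
[]
```

View pics/s2c.png

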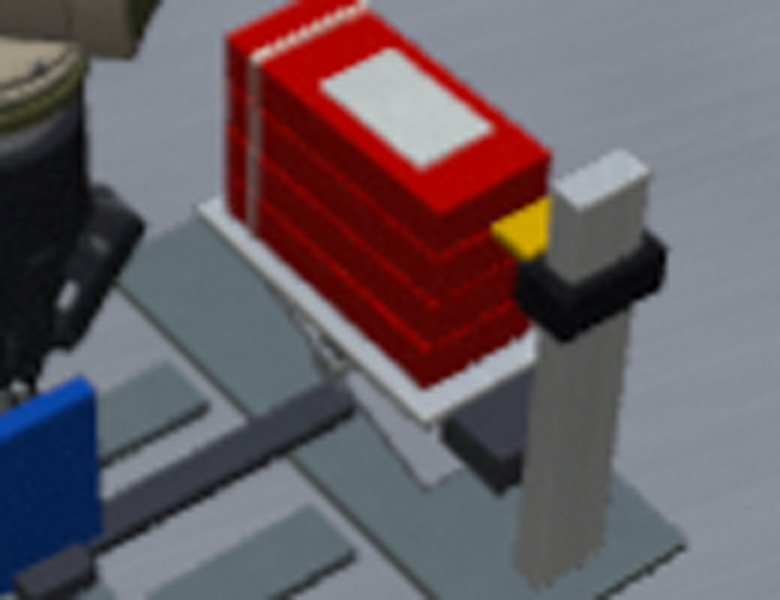

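The pile of four stands square on the deck, with its top still below the blade. Travel so far is about 53 mm, so I'll push about 10 mm more and then measure.

Emit:
drive_tool(
  series="0.03 0 0 0 0 0 0;0.06 0 0 0 0 0 0;0.08 0 0 0 0 0 0;0.09 0 0 0 0 0 0;0.09 0 0 0 0 0 0",
)

```text
time_s: 21.0
eef_pos: [569.9, -205.5, 72.1]
ee_rot: [0.001, 0.994, 0.113, -0.004]
force: [-9.9, -1.5, 5.5]
grip_width: -0.002
```

Emit:
drive_tool(
  series="-0.2 0 0 0 0 0 0;-0.5 0 -0.2 0 0 0 0;-0.6 0 -0.5 0 0 0 0;-0.6 0 -0.9 0 0 0 0;-0.6 0 -1 0 0 0 0;-0.6 0 -1 0 0 0 0",
)

```text
time_s: 21.6
eef_pos: [501.3, -221.7, 194.5]
ee_rot: [0.002, 0.994, 0.113, -0.003]
force: [-0.6, 0.4, -0.0]
grip_width: 0.004
```

```bash
python3 -c "
from h import *
go(535,-40,285,12.9)"
```

```text
go (535, -40, 285, 12.9) [ 0.608 -1.411 -0.763] [0.007 0.011 0.001] n 1.41
```

Emit:
drive_tool(
  series="0 0 -0.4 0 0 0 0;0.2 -0.3 -0.7 0 0 0 0;0.4 -0.7 -0.77 0 0 0 0;0.6 -1 -0.77 0 0.01 0 0;0.6 -1 -0.77 0 0.01 0 0",
)

```text
time_s: 22.1
eef_pos: [545.9, -83.5, 284.4]
ee_rot: [0.001, 0.993, 0.115, -0.001]
force: [0.2, -0.7, -0.3]
grip_width: 0.003
```

Emit:
drive_tool(
  series="0 -0.4 0 0 0 0 0;0 -0.41 0 0 0 0 0;0 -0.41 0 0 0 0 0",
)

```text
time_s: 22.4
eef_pos: [534.4, -35.1, 282.9]
ee_rot: [0.0, 0.993, 0.116, -0.002]
force: [-0.4, -0.2, 0.7]
grip_width: 0.002
```

Run:
```python
from h import *
p=eyes.capture('wrist');save(p,'w6')
np.savez('w6.npz',**{k:p[k] for k in ('frame','fx','fy','cx','cy','D','view')})
print(telemetry.sense()['eef_pos'])
```

```text
[534.56150677 -36.05520158 283.12606439]
```

Emit:
drive_tool(
  series="-0.4 0 0 0 0.3 0 0;-0.8 0 0 0 0.6 0 0;-0.8 0 0 0 0.9 0 0;-0.8 0 0 0 1 0 0;-0.8 0 0 0 1 0 0",
)

```text
time_s: 22.95
eef_pos: [439.9, -59.6, 282.8]
ee_rot: [-0.028, 0.963, 0.11, 0.244]
force: [0.6, -1.1, 0.4]
grip_width: -0.001
```

Run:
```python
from h import *
p=eyes.capture('wrist');save(p,'w7')
np.savez('w7.npz',**{k:p[k] for k in ('frame','fx','fy','cx','cy','D','view')})
a=dict(np.load('w6.npz'))
o=np.zeros((520,800,3),np.uint8)
o[:,:400]=cv2.resize(a['frame'][0:130,220:320][:,:,::-1],(400,520),interpolation=cv2.INTER_CUBIC)
o[:,400:]=cv2.resize(p['frame'][0:130,220:320][:,:,::-1],(400,520),interpolation=cv2.INTER_CUBIC)
cv2.imwrite('pics/w67.png',o)
```

```text
(no output)
```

View pics/w67.png

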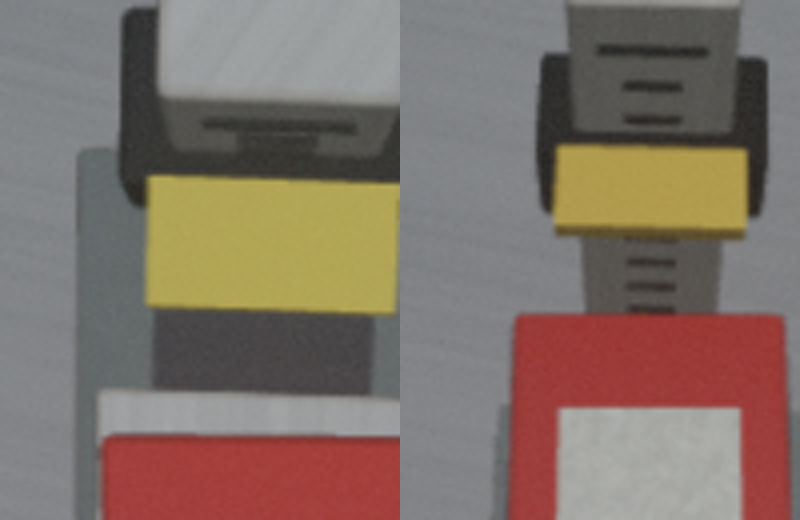

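In both views the blade's free edge and the pile's far top edge show clearly (blade rows 77 and 57, red rows 109 and 79). Now the sub-pixel triangulation.

Run:
```python
from h import *
from scipy.optimize import least_squares
V={k:dict(np.load(k+'.npz')) for k in('w1','w2','w6','w7')}
def edge(q,ch,r0,r1,c0,c1,sign):
  pts=[]
  for c in range(c0,c1,2):
    y=q['frame'][r0:r1,c-1:c+2,ch].astype(float).mean(1); y=np.convolve(y,[.25,.5,.25],'valid')
    g=sign*np.diff(y); g=np.clip(g,0,None); g[g<.35*g.max()]=0
    pts.append((c,r0+1.5+(g*np.arange(len(g))).sum()/g.sum()))
  return np.array(pts)
u=np.array([np.cos(np.radians(12.9)),np.sin(np.radians(12.9))]);v=np.array([-u[1],u[0]]);C=np.array([538.5,-37.7])
def solve(E):
  # edge line: along a, height z, skew s; rows in views
  def f(P):
    a,z,s=P;out=[]
    for q,pts in E:
      L=np.array([np.r_[C+(a+s*l)*u+l*v,z] for l in (-18,18)]);pp=proj(q,L)
      out.append(np.interp(pts[:,0],*zip(*sorted(map(tuple,pp))))-pts[:,1])
    return np.concatenate(out)
  r=least_squares(f,[80,150,0]);return r.x.round(2),np.abs(r.fun).max().round(2)
e=edge
E1=(V['w1'],e(V['w1'],0,68,84,262,302,-1));E2=(V['w2'],e(V['w2'],1,37,47,260,298,-1))
E6=(V['w6'],e(V['w6'],0,70,84,264,312,-1));E7=(V['w7'],e(V['w7'],1,52,60,264,302,-1))
for E in (E1,E2,E6,E7): print(E[1][[0,-1]].round(1).tolist())
print('mark a',solve([E1,E2]),'b',solve([E6,E7]),'all',solve([E1,E2,E6,E7]))
F1=(V['w1'],e(V['w1'],1,106,122,258,304,-1));F2=(V['w2'],e(V['w2'],1,102,118,258,300,-1))
F6=(V['w6'],e(V['w6'],1,104,116,256,312,-1));F7=(V['w7'],e(V['w7'],1,74,86,258,306,-1))
for E in (F1,F2,F6,F7): print(E[1][[0,-1]].round(1).tolist())
print('pile0',solve([F1,F2]),'pile now',solve([F6,F7]))
# width-based check
for n,rows in (('w6',(115,)),('w7',(85,))):
  m=mask(V[n],'red')
  for r in rows:
    x=np.nonzero(m[r,200:360])[0]+200
    for z in (172,175,178): print(n,z,np.linalg.norm(atz(V[n],(x.min()-.5,r),z)-atz(V[n],(x.max()+.5,r),z)).round(1))
```

```text
[[262.0, 75.7], [300.0, 77.0]]
[[260.0, 41.0], [296.0, 41.7]]
[[264.0, 76.4], [310.0, 77.7]]
[[264.0, 55.7], [300.0, 56.6]]
mark a (array([8.496e+01, 1.757e+02, 2.000e-02]), np.float64(0.44)) b (array([8.4920e+01, 1.7586e+02, 2.0000e-02]), np.float64(0.28)) all (array([8.4940e+01, 1.7577e+02, 2.0000e-02]), np.float64(0.49))
[[258.0, 111.6], [302.0, 111.7]]
[[258.0, 108.5], [298.0, 108.1]]
[[256.0, 107.7], [310.0, 108.6]]
[[258.0, 78.0], [304.0, 78.0]]
pile0 (array([ 64.61, 106.63,  -0.  ]), np.float64(0.6)) pile now (array([ 65.19, 175.11,   0.  ]), np.float64(1.36))
w6 172 55.5
w6 175 54.8
w6 178 54.2
w7 172 55.1
w7 175 54.5
w7 178 53.9
```

The mark is at 175.8 and the pile top at about 175.1 optically, or about 174.7 by handle travel. The known start height read 1.4 mm low (106.6 against 108), so the true gap is likely 1–2 mm. That is inside tolerance, but I'll nudge the handle 4 mm (+1.2 mm) to centre it.

```bash
python3 -c "
from h import *
go(500,-150,240,12.9);go(535,-213.5,240,12.9)"
```

```text
go (500, -150, 240, 12.9) [0.103 0.846 0.466] [-0.    -0.989  0.006] n 0.85
go (535, -213.5, 240, 12.9) [0.247 1.427 0.544] [-0.    -0.989  0.006] n 1.43
```

Emit:
drive_tool(
  series="0 0.3 0 0 -0.3 0 0;0.05 0.6 0.1 0 -0.6 0 0;0.1 0.9 0.25 0 -0.9 0 0;0.15 1 0.4 0 -0.99 0 0;0.15 1 0.4 0 -0.99 0 0",
)

```text
time_s: 23.5
eef_pos: [507.5, -168.8, 245.9]
ee_rot: [-0.0, 0.994, 0.114, -0.004]
force: [1.1, -0.5, 0.2]
grip_width: -0.002
```

```bash
python3 -c "
from h import *
go(535,-213.5,130,12.9)"
```

```text
go (535, -213.5, 130, 12.9) [0.147 0.416 0.964] [-0.003  0.016  0.005] n 0.96
```

Emit:
drive_tool(
  series="0.1 0.3 0.2 0 0 0 0;0.14 0.41 0.5 0 0.01 0 0;0.14 0.41 0.8 0 0.01 0 0;0.14 0.41 0.96 0 0.01 0 0;0.14 0.41 0.96 0 0.01 0 0",
)

```text
time_s: 24.0
eef_pos: [533.1, -212.4, 128.0]
ee_rot: [-0.002, 0.994, 0.114, -0.004]
force: [0.5, 0.2, -0.4]
grip_width: -0.0
```

Emit:
drive_tool(
  series="0 0 0.2 0 0 0 0;0 0 0.4 0 0 0 0;0 0 0.49 0 0 0 0;0 0 0.49 0 0 0 0",
)

```text
time_s: 24.4
eef_pos: [532.7, -212.2, 69.2]
ee_rot: [-0.002, 0.994, 0.114, -0.004]
force: [-0.3, -0.3, 1.1]
grip_width: 0.002
```

```bash
python3 -c "
from h import *
go(569.9,-205.5,72,12.9);go(573.8,-204.6,72,12.9)"
```

```text
go (569.9, -205.5, 72, 12.9) [ 0.314  0.016 -0.026] [-0.01   0.017  0.005] n 0.31
go (573.8, -204.6, 72, 12.9) [ 0.347  0.016 -0.026] [-0.01   0.017  0.005] n 0.35
```

Emit:
drive_tool(
  series="0.1 0.01 -0.02 0 0 0 0;0.2 0.015 -0.025 -0.01 0.017 0 0;0.26 0.015 -0.025 -0.01 0.017 0 0;0.3 0.015 -0.025 -0.01 0.017 0 0;0.33 0.015 -0.025 -0.01 0.017 0 0;0.345 0.015 -0.025 -0.01 0.017 0 0;0.35 0.015 -0.025 -0.01 0.017 0 0;0.35 0.015 -0.025 -0.01 0.017 0 0",
)

```text
time_s: 25.2
eef_pos: [572.9, -204.8, 72.3]
ee_rot: [-0.0, 0.994, 0.114, -0.002]
force: [-9.2, -1.2, 7.2]
grip_width: -0.001
```

Emit:
drive_tool(
  series="-0.2 0 0 0 0 0 0;-0.5 0 -0.2 0 0 0 0;-0.6 0 -0.5 0 0 0 0;-0.6 0 -0.9 0 0 0 0;-0.6 0 -1 0 0 0 0;-0.6 0 -1 0 0 0 0",
)

```text
time_s: 25.8
eef_pos: [503.7, -221.5, 194.4]
ee_rot: [0.001, 0.994, 0.114, -0.0]
force: [-0.7, -0.0, -1.2]
grip_width: 0.001
```

Emit:
drive_tool(
  series="0 0 -0.4 0 0 0 0;0.2 -0.3 -0.7 0 0 0 0;0.4 -0.7 -0.77 0 0 0 0;0.6 -1 -0.77 0 0.01 0 0;0.6 -1 -0.77 0 0.01 0 0",
)

```text
time_s: 26.3
eef_pos: [547.6, -83.3, 285.0]
ee_rot: [-0.0, 0.993, 0.116, 0.002]
force: [0.5, 0.6, 0.3]
grip_width: 0.002
```

Emit:
drive_tool(
  series="0 -0.4 0 0 0 0 0;0 -0.41 0 0 0 0 0;0 -0.41 0 0 0 0 0",
)

```text
time_s: 26.6
eef_pos: [535.9, -34.9, 283.6]
ee_rot: [-0.0, 0.993, 0.117, 0.001]
force: [-0.7, -0.1, 0.5]
grip_width: -0.0
```

Run:
```python
from h import *
p=eyes.capture('wrist');save(p,'w8')
np.savez('w8.npz',**{k:p[k] for k in ('frame','fx','fy','cx','cy','D','view')})
```

Emit:
drive_tool(
  series="-0.4 0 0 0 0.3 0 0;-0.8 0 0 0 0.6 0 0;-0.8 0 0 0 0.9 0 0;-0.8 0 0 0 1 0 0;-0.8 0 0 0 1 0 0",
)

```text
time_s: 27.15
eef_pos: [441.5, -59.7, 282.9]
ee_rot: [-0.029, 0.962, 0.111, 0.246]
force: [0.5, -0.0, 0.6]
grip_width: -0.001
```

Run:
```python
from h import *
from scipy.optimize import least_squares
a=dict(np.load('w8.npz'));b=eyes.capture('wrist');save(b,'w9')
def rowedge(q,X0,ch):   # sub-pixel row of an edge near predicted pixel of point X0
  c,r=proj(q,X0)[0]; r0=int(r)-10; cc=int(round(c))
  y=q['frame'][r0:r0+20,cc-8:cc+9,ch].astype(float).mean(1);y=np.convolve(y,[.25,.5,.25],'valid')
  g=np.clip(-np.diff(y),0,None);i=g.argmax();s=slice(max(i-2,0),i+3);
  return c,r0+1.5+(g[s]*np.arange(len(g))[s]).sum()/g[s].sum(),r
u=np.array([np.cos(np.radians(12.9)),np.sin(np.radians(12.9))]);C=np.array([538.5,-37.7])
for n,al,z0,chs in (('mark',85,175.8,(0,1)),('pile',65.2,175.5,(1,1))):
  X0=np.r_[C+al*u,z0]; o=[rowedge(q,X0,ch) for q,ch in zip((a,b),chs)]; print(n,np.round(o,1).tolist())
  r=least_squares(lambda P:[proj(q,np.r_[C+P[0]*u,P[1]])[0,1]-k[1] for q,k in zip((a,b),o)],[al,z0]);print(r.x.round(2))
for x in blobs(a,'red',175.5,1500): print(x)
t=eyes.capture('top')
for x in blobs(t,'red',23,60):
  if 100<x[0][0]<230: print('top',x)
for n in ('tub','beaker','sanitiser','scoop'): print(n,[np.round(r['rect']).tolist() for r in nets.spot_in(n,t)][:1])
s=telemetry.sense();print(s['time_s'],s['force'])
```

```text
mark [[288.2, 80.6, 80.4], [282.6, 59.3, 59.2]]
[ 84.82 175.83]
pile [[287.8, 111.5, 111.5], [282.5, 78.9, 79.9]]
[ 65.2  176.91]
(array([285., 190.]), array([546.2, -35.5]), array([ 55. , 113.6]), np.float32(12.9))
top (array([150., 215.]), array([502.3, 347.8]), array([ 54.4, 124.5]), np.float32(-13.5))
tub [[339.0, 244.0, 368.0, 274.0]]
beaker [[133.0, 259.0, 158.0, 281.0]]
sanitiser [[388.0, 208.0, 418.0, 231.0]]
scoop [[360.0, 159.0, 418.0, 189.0]]
27.45 [-0.5503226  -0.61796438  0.15008547]
```

```bash
python3 -c "
from h import *
print(ctrl.finish_job())"
```

```text
the job is handed in; nothing more can be done
None
```

I set two spare cartons squarely on the pile and pushed the handle about 65 mm. The job was handed in at 27 s, with the arm clear of everything; no verdict is reported.

| Check | Result |
|---|---|
| Blade top (two wrist views) | 175.8 mm |
| Pile top (two wrist views) | 176.9 mm, 1.1 mm above the blade |
| Pile top (from handle travel) | 175.6 mm, 0.2 mm below the blade |
| Pile alignment | yaw 12.9°, same as the deck; far end 65.2 mm from deck centre, 65 expected |
| Third carton | at its start position, to about 0.3 mm |
| Tub, beaker, sanitiser, scoop | within a few pixels of their start positions |

- **Height disagreement:** the two pile heights differ by 1.3 mm, both well inside the 4 mm tolerance. Before any lifting, the same wrist method read the known 108 mm pile top as 106.6 mm, so it is good to about 1–2 mm.
- **Centre check spoiled:** the last red-outline fit gave a length of 114 mm instead of 130, because part of the carton was cut off in the mask. I therefore judged centring from the far edge only.

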